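# Turn the row of toy-engine parts round onto the assembly rack

## Task

The four parts of a toy engine stand in the rack with the cork pads in the order in which they were finished; they are assembled last one first, so move them to the empty rack in reverse order: the part at the left end goes into the right-hand end bay, its neighbour into the next bay, and so on to the part at the right end, which goes into the left-hand end bay (left and right as the robot sees them). Set each part down flat on the floor of its bay, over the dot in the middle and the same way up as it was.

Things in the scene. Friction and masses are not known exactly. Their poses are not given: they have to be found in the camera images.
- padded_rack: holds the parts at the start, a brown cork pad in every bay; left or right of the other: fixed wood rack 96 (x, front to back) x 312 (y, along the row) x 24 mm, yaw within 0.12 rad, +y at the robot's left. 12 mm base; five 6 mm dividers, 12 mm high, make four 69 mm bays open at front and back, centres at x 0, y +112.5, +37.5, -37.5, -112.5, floor z 12 mm. Origin: centre of underside.
- empty_rack: empty at the start, no pads, a dark 12 mm dot at the centre of every bay: fixed wood rack 96 (x, front to back) x 312 (y, along the row) x 24 mm, yaw within 0.12 rad, +y at the robot's left. 12 mm base; five 6 mm dividers, 12 mm high, make four 69 mm bays open at front and back, centres at x 0, y +112.5, +37.5, -37.5, -112.5, floor z 12 mm. Origin: centre of underside.
- spool: bare pale-wood thread spool standing on end, 30 mm across its flanges, 40 mm high. Origin: centre of its underside, z up. 
- big_wheel: turned toy wheel of pale wood lying flat, 50 mm across, 15 mm thick. Origin: centre of its underside, z up. 
- small_wheel: turned toy wheel of reddish wood lying flat, 36 mm across, 15 mm thick. Origin: centre of its underside, z up. 
- cab_block: planed pale-wood block, 38 (its x) x 55 (its y) x 38 mm high, its long side along the rack to within about 0.2 rad. Origin: centre of its underside, z up. 
- pad_spool: fixed cork pad, 78 x 64 x 3 mm, filling the floor of the bay of the padded rack in which the spool stands at the start (the pads look alike). A basket of books 0.22 m high stands behind the racks (x over 0.55, y -0.08 to 0.19): pass in front of it or high above. Origin: centre of its underside, 12 mm above the worktop.
- pad_big_wheel: fixed cork pad, 78 x 64 x 3 mm, filling the floor of the bay of the padded rack in which the big wheel stands at the start (the pads look alike). A basket of books 0.22 m high stands behind the racks (x over 0.55, y -0.08 to 0.19): pass in front of it or high above. Origin: centre of its underside, 12 mm above the worktop.
- pad_small_wheel: fixed cork pad, 78 x 64 x 3 mm, filling the floor of the bay of the padded rack in which the small wheel stands at the start (the pads look alike). A basket of books 0.22 m high stands behind the racks (x over 0.55, y -0.08 to 0.19): pass in front of it or high above. Origin: centre of its underside, 12 mm above the worktop.
- pad_cab_block: fixed cork pad, 78 x 64 x 3 mm, filling the floor of the bay of the padded rack in which the block stands at the start (the pads look alike). A basket of books 0.22 m high stands behind the racks (x over 0.55, y -0.08 to 0.19): pass in front of it or high above. Origin: centre of its underside, 12 mm above the worktop.

How it is judged:
By the outcome, as a careful person would: the job done as asked, in the order asked, and still so for the second after the job is handed in, with the robot touching nothing.
It also fails if it takes over 102 s, if anything falls off the work surface, if the arm or the gripper's body presses on something with over 40 N, if the wrist force passes 120 N, or if a joint passes its speed limit or range.

## Robot

A 7-joint arm with a two-finger parallel gripper is mounted at the origin on a cart in front of the work surface, level with it; the furniture and walls round the work are solid. World frame = base frame: x ahead of the robot, y to its left, z up, the work surface at z = 0. Lengths are in m, angles in rad, forces in N, time in s.
With the tool pointing down it reaches from about 0.425 to 1.025 m from the base axis. Payload 3.6 kg.
Tool frame: the origin (TCP) lies midway between the tips of the shut fingers; the grasp point (between the pads) lies 19 mm behind it; z points along the fingers, y is the line along which they close (so a half turn about z gives the same grasp; the last joint's range is limited). The gripper opens to 85 mm and grips with 20 to 120 N. Pads are 22 mm wide; open, the fingers measure 114 mm over their backs; the gripper's body (76 mm by 85 mm) begins 54 mm behind the grasp point. The pads swing forward as they close: fully open they stand 13 mm farther back than shut.
Start: joints at [-0.093, 0.591, 0.048, 1.609, -0.033, 0.943, -0.034], TCP at [0.725, 0, 0.201] pointing down, gripper open.
Joint ranges: [-2.69, 2.69], [-0.47, 2.24], [-1.27, 1.36], [0.19, 2.51], [-1.53, 4.68], [0.08, 2.07], [-3.09, 3.09]. Speed limits (rad/s): [2.57, 2.57, 3.14, 3.14, 3.14, 3.14, 3.14].

## Interface

Orientations are given as a unit quaternion [w, x, y, z].
In Python, from bench import telemetry, capture, camera_model, order gives the robot as it stands. The module is installed in compiled form; this text tells all that it offers.
- The arm moves only by the tool arm_command, never from a script. Its argument "targets" is a list of rows, each a list of 7 numbers: the opening, from -1 (shut) to 1 (fully open), then the shift along the world's x, y, z in a scale on which 1.0 is 75 cm, then the turn, a rotation vector about the world's x, y, z in parts of the range, where 1.0 means pi rad. A call has 1 to 5 rows; each row is the pose to reach, as a shift and turn from the pose commanded when the call began; what a row does not reach only later rows make up. A row lasts 1/12 s, in which the tool goes at most 41.7 mm and 7.16 degrees, less where a joint would pass 70% of its speed; a pose out of reach is approached as far as the arm can. Shift and turn numbers lie between -1 and 1, and a call with a number outside is refused. A call with a gripper value outside its range is refused whole. The fingers move at their own pace and stop on an object; the grip force is fixed at half the most. Time passes only in rows, so rows that repeat a pose let the fingers close. It gives the time, the measured TCP pose, the force, the opening and the grip force at its end, in the units of the state.
- telemetry.get_obs(): the state, without advancing time (a new reading comes with each control period).
- capture(name): name is "scene" or "side" or "wrist"; returns the picture (400x640x3 uint8, red, green, blue); there is no depth.
- camera_model(name): a dict with "intrinsics" (3x3 intrinsics, pixels), "cam_to_world" (4x4, takes a point from camera to world coordinates). Camera axes: x right, y down, z forward; pixel columns grow to the right and rows downward; lengths in m; the calibration is good to about 2 mm. A picture is of the moment at which its call begins: read the wrist's pose just before it. camera_model takes no time and is no camera call; for the wrist camera it gives the pose at the moment of the call.
- order.hand_in(): hands the job in; it is judged then, once.
The state is a dict: "time": time; "q": joint angles; "qvel": joint speeds; "joint_efforts": joint torques, N m; "position": TCP position; "ee_rot": TCP orientation; "wrist_force": force on the tool from outside, world axes, zero at the start; "torque": the same for the moment, N m; "width": opening from 0.0 (shut) to 1.0 (fully open); "grip_force": force on a finger pad.
Only numpy, scipy, OpenCV 4.12 (cv2) and the standard library are available. Lean on these libraries where they do the work, as an engineer would, in place of code of your own. Each camera call takes 0.05 s, during which the arm holds its last target. There are 200 camera calls.

## Working session

There is one attempt and no reset: what is moved stays moved. The work goes in short steps, Python scripts to look and compute and a tool call to move; the robot and the scene stay as the last step left them, time stands still between calls to the robot, and variables do not carry over. Pictures are saved under pics/ and viewed, at most 14 in all, crops included, and the job is handed in when it is done.

Besides the shell and the picture viewer there is one more tool, called as name(argument=value, ...), one argument or row to a line, values as JSON. arm_command: Moves the arm, as the interface text tells. Its arguments: {"type":"object","properties":{"targets":{"type":"array"}},"required":["targets"]}

```bash
mkdir -p pics; python3 - <<'E'
from bench import telemetry, capture, camera_model
import cv2
for n in("scene","side","wrist"):
    m=camera_model(n); print(n,m["intrinsics"],m["cam_to_world"])
    cv2.imwrite(f"pics/{n}0.png",capture(n)[...,::-1])
o=telemetry.get_obs(); print(o)
E
```

```text
scene [[465.09132703   0.         324.13865434]
 [  0.         465.09132703 202.10982859]
 [  0.           0.           1.        ]] [[-0.46036709 -0.4473196   0.76679027 -0.49321381]
 [-0.88749568  0.25170195 -0.38600201  0.43292553]
 [-0.02033635 -0.85822567 -0.5128695   0.67740643]
 [ 0.          0.          0.          1.        ]]
side [[508.3363227    0.         320.37254339]
 [  0.         508.3363227  197.98691196]
 [  0.           0.           1.        ]] [[ 0.99691833 -0.05332386  0.05753614  0.38471031]
 [-0.07685292 -0.81096957  0.58001895 -0.7634702 ]
 [ 0.01573121 -0.58265335 -0.81256852  1.04766076]
 [ 0.          0.          0.          1.        ]]
wrist [[335.03993237   0.         315.40051557]
 [  0.         335.03993237 198.99648888]
 [  0.           0.           1.        ]] [[ 9.99995408e-01  1.77025621e-03 -2.45950914e-03  7.24451961e-01]
 [ 9.16326364e-04 -9.50275996e-01 -3.11407597e-01  8.02934350e-02]
 [-2.88848373e-03  3.11403914e-01 -9.50273255e-01  3.72806753e-01]
 [ 0.00000000e+00  0.00000000e+00  0.00000000e+00  1.00000000e+00]]
{'time': 0.15, 'q': array([-0.09349201,  0.59192656,  0.0483311 ,  1.60953258, -0.03332595,
        0.94273318, -0.03373068]), 'qvel': array([-2.38886170e-03, -1.09484642e-03, -8.84879224e-04, -1.59437382e-03,
       -1.32043729e-03, -5.58557410e-06, -9.06320036e-04]), 'joint_efforts': array([ 2.83839137e-03, -5.49247491e+01,  1.54947661e+00, -1.98453355e+01,
        9.54968476e-03,  5.72513367e-03,  5.49048636e-06]), 'position': array([ 7.24290473e-01, -2.24122168e-06,  1.99689174e-01]), 'ee_rot': array([-6.01387443e-04,  7.07103505e-01,  7.07109489e-01, -6.65560411e-04]), 'wrist_force': array([1.18943056, 0.3896523 , 0.6235025 ]), 'torque': array([-0.02236808,  0.03702627, -0.01854498]), 'grip_force': 0.0, 'width': 0.9980527231464442}
```

View pics/scene0.png

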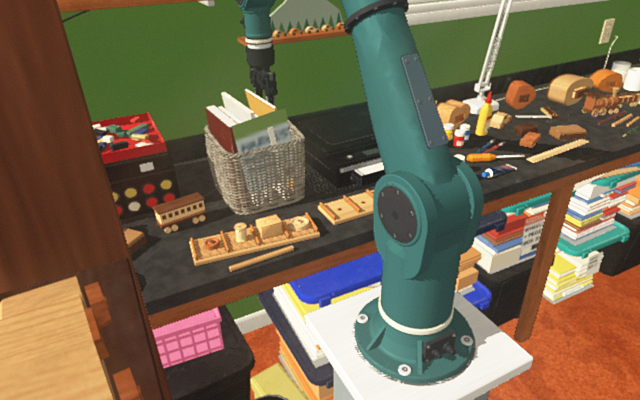

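View pics/side0.png

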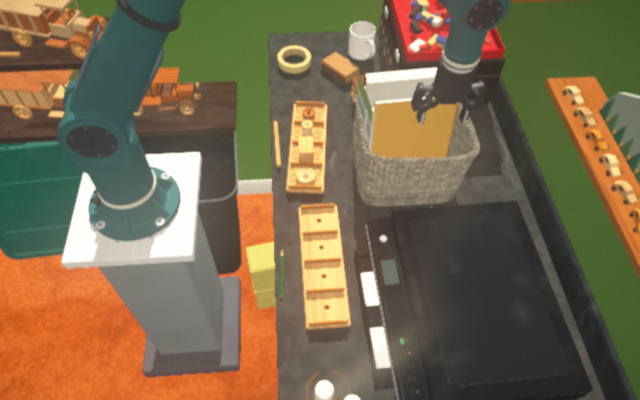

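View pics/wrist0.png

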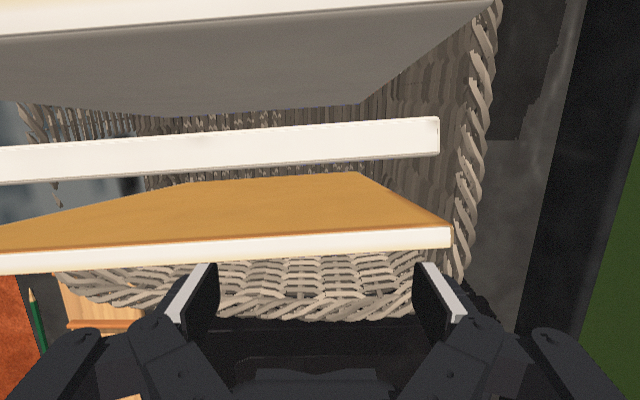

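```bash
python3 - <<'E'
import cv2
im=cv2.imread("pics/side0.png")
a=cv2.resize(im[92:202,270:360],None,fx=5.4,fy=5.4,interpolation=cv2.INTER_CUBIC)
b=cv2.resize(im[197:337,280:370],None,fx=4.2,fy=4.2,interpolation=cv2.INTER_CUBIC)
cv2.imwrite("pics/ca.png",a);cv2.imwrite("pics/cb.png",b)
E
```

```text
(no output)
```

View pics/ca.png

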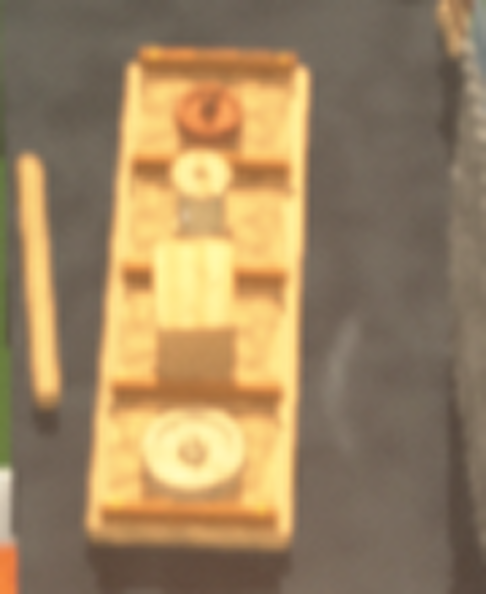

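View pics/cb.png

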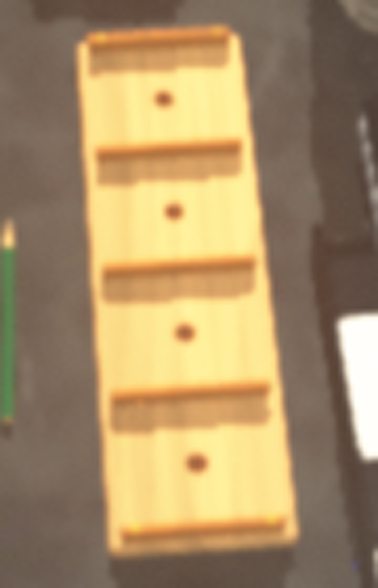

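```bash
cat > h.py <<'E'
import numpy as np
from bench import camera_model
def ray(cam,uv,z,m=None):
    m=m or camera_model(cam);K=m["intrinsics"];T=m["cam_to_world"]
    d=T[:3,:3]@np.linalg.solve(K,[uv[0],uv[1],1]);o=T[:3,3]
    return o+d*(z-o[2])/d[2]
E
python3 - <<'E'
from h import *
a=lambda p:((p[0]+.5)/5.4-.5+270,(p[1]+.5)/5.4-.5+92)
b=lambda p:((p[0]+.5)/4.2-.5+280,(p[1]+.5)/4.2-.5+197)
for n,p,z in [("small",(209,108),.03),("spool",(201,173),.055),("blk",(194,283),.053),("big",(193,448),.03),
 ("blkTL",(155,238),.053),("blkTR",(236,238),.053),("blkBR",(232,328),.053),("blkBL",(154,328),.053),
 ("D1l",(140,52),.024),("D1r",(298,58),.024),("D5l",(104,512),.024),("D5r",(280,514),.024),("D3l",(124,271),.024),("D3r",(286,271),.024)]:
    print(n,ray("side",a(p),z).round(4))
d=[ray("side",b(p),.012) for p in [(163,99),(174,211),(185,332),(197,462)]]
for x in d:print("dot",x.round(4))
c=np.mean(d,0);v=(d[0]-d[3]);print("empty rack",c.round(4),"len",np.linalg.norm(v),"yaw",np.arctan2(-v[0],v[1]))
for p in [(88,36),(228,32),(122,535),(283,522)]:print(ray("side",b(p),.024).round(4))
E
```

```text
small [0.4459 0.2624 0.03  ]
spool [0.4376 0.1923 0.055 ]
blk [0.4298 0.1216 0.053 ]
big [0.4242 0.0387 0.03  ]
blkTL [0.4126 0.152  0.053 ]
blkTR [0.4521 0.1496 0.053 ]
blkBR [0.4462 0.092  0.053 ]
blkBL [0.4091 0.0943 0.053 ]
D1l [0.4123 0.3123 0.024 ]
D1r [0.4957 0.3027 0.024 ]
D5l [0.3808 0.0082 0.024 ]
D5r [0.4626 0.0017 0.024 ]
D3l [0.3968 0.1575 0.024 ]
D3r [0.4774 0.1525 0.024 ]
dot [ 0.4482 -0.0901  0.012 ]
dot [ 0.4488 -0.1649  0.012 ]
dot [ 0.4489 -0.2401  0.012 ]
dot [ 0.4491 -0.3149  0.012 ]
empty rack [ 0.4487 -0.2025  0.012 ] len 0.2247914854581327 yaw 0.003687948347103192
[ 0.4071 -0.0513  0.024 ]
[ 0.4889 -0.0538  0.024 ]
[ 0.4076 -0.3563  0.024 ]
[ 0.4888 -0.3552  0.024 ]
```

Side view: from the robot's left, the padded rack holds small wheel, spool, block and big wheel. The empty rack's dots sit at x≈0.449, y≈-0.090, -0.165, -0.240 and -0.315. I'll rise clear of the basket first, then come forward.

The manual's scale: shifts go in shares of 75 cm and turns go in shares of pi rad. Converting my numbers, 20 cm / 75 = 0.2667, 16 cm / 75 = 0.2133.

arm_command(
  targets=[
    [1, 0, 0, 0.0533, 0, 0, 0],
    [1, 0, 0, 0.1067, 0, 0, 0],
    [1, 0, 0, 0.16, 0, 0, 0],
    [1, 0, 0, 0.2133, 0, 0, 0],
    [1, 0, 0, 0.2667, 0, 0, 0],
  ],
)

```text
time: 0.57
position: [0.7244, -0.0001, 0.4022]
ee_rot: [-0.0, 0.707, 0.707, -0.0]
wrist_force: [1.3, -0.4, -0.1]
width: 1.001
grip_force: 0.0
```

arm_command(
  targets=[
    [1, -0.0373, 0.0373, 0, 0, 0, 0],
    [1, -0.0747, 0.0747, 0, 0, 0, 0],
    [1, -0.112, 0.112, 0, 0, 0, 0],
    [1, -0.1493, 0.1493, 0, 0, 0, 0],
    [1, -0.1867, 0.1867, 0, 0, 0, 0],
  ],
)

```text
time: 0.98
position: [0.5832, 0.141, 0.4003]
ee_rot: [-0.0, 0.707, 0.707, -0.0]
wrist_force: [0.5, -0.0, 0.2]
width: 0.999
grip_force: 0.0
```

Converted, -13.9 cm / 75 = -0.1853, 12.2 cm / 75 = 0.1627.

arm_command(
  targets=[
    [1, -0.0373, 0.032, 0, 0, 0, 0],
    [1, -0.0747, 0.064, 0, 0, 0, 0],
    [1, -0.112, 0.096, 0, 0, 0, 0],
    [1, -0.1493, 0.128, 0, 0, 0, 0],
    [1, -0.1853, 0.1627, 0, 0, 0, 0],
  ],
)

```text
time: 1.4
position: [0.4441, 0.2623, 0.4005]
ee_rot: [0.0, 0.707, 0.707, -0.0]
wrist_force: [0.9, 0.6, -1.1]
width: 1.002
grip_force: 0.0
```

```bash
python3 - <<'E'
from bench import telemetry, capture, camera_model
import cv2,pickle
m=camera_model("wrist"); im=capture("wrist")
pickle.dump(m,open("w1.pkl","wb"));cv2.imwrite("pics/w1.png",im[...,::-1]); print(telemetry.get_obs()["position"])
E
```

```text
[0.43713428 0.27007536 0.40062495]
```

View pics/w1.png

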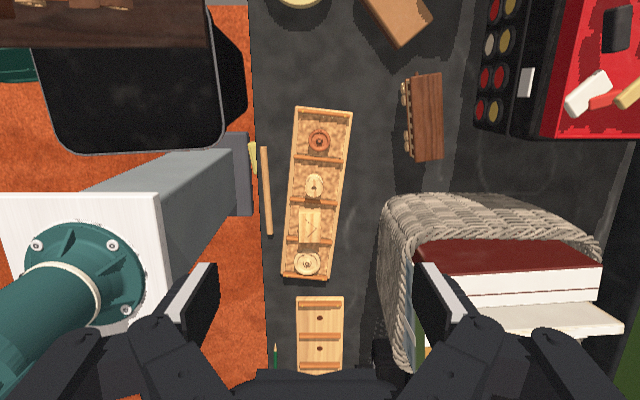

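```bash
python3 - <<'E'
from bench import telemetry, capture, camera_model
import cv2
from h import *
print(telemetry.get_obs()["position"],telemetry.get_obs()["qvel"].round(3))
m=camera_model("wrist"); im=capture("wrist")
cv2.imwrite("pics/w2.png",cv2.resize(im[90:290,250:370,::-1],None,fx=3,fy=3,interpolation=cv2.INTER_CUBIC))
np.save("w2.npy",m["cam_to_world"])
print(telemetry.get_obs()["position"])
E
```

```text
[0.43713428 0.27007536 0.40062495] [ 0.026  0.024 -0.001 -0.034 -0.007 -0.004  0.159]
[0.44011674 0.26780367 0.40072329]
```

View pics/w2.png

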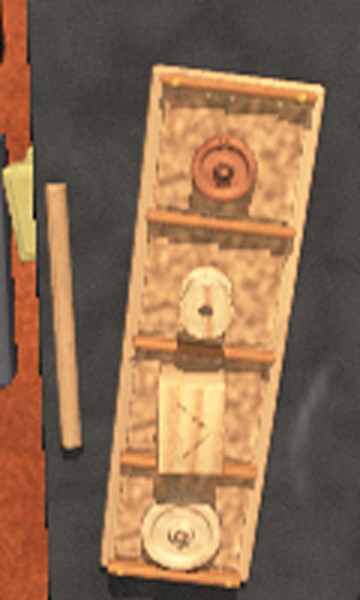

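```bash
python3 - <<'E'
from h import *
m=camera_model("wrist");m["cam_to_world"]=np.load("w2.npy")
a=lambda p:((p[0]+.5)/3-.5+250,(p[1]+.5)/3-.5+90)
for n,p,z in [("small",(223,170),.03),("spool",(206,309),.055),("blkTL",(159,377),.053),("blkTR",(224,375),.053),("blkBR",(221,473),.053),("blkBL",(157,470),.053),("big",(180,536),.03)]:
    print(n,ray("wrist",a(p),z,m).round(4))
E
```

```text
small [0.4489 0.2639 0.03  ]
spool [0.4407 0.1928 0.055 ]
blkTL [0.4153 0.1524 0.053 ]
blkTR [0.4512 0.1542 0.053 ]
blkBR [0.4508 0.0944 0.053 ]
blkBL [0.4142 0.0957 0.053 ]
big [0.4272 0.0404 0.03  ]
```

Converted, -18 cm / 75 = -0.24, -15 cm / 75 = -0.2.

arm_command(
  targets=[
    [1, 0, 0, -0.04, 0, 0, 0],
    [1, 0, 0, -0.0933, 0, 0, 0],
    [1, 0, 0, -0.1467, 0, 0, 0],
    [1, 0, 0, -0.2, 0, 0, 0],
    [1, 0, 0, -0.24, 0, 0, 0],
  ],
)

```text
time: 1.92
position: [0.4448, 0.2606, 0.2177]
ee_rot: [-0.0, 0.707, 0.707, -0.002]
wrist_force: [0.1, 0.7, -0.4]
width: 1.0
grip_force: 0.0
```

Converted, -11 cm / 75 = -0.1467, -9 cm / 75 = -0.12.

arm_command(
  targets=[
    [1, 0, 0, -0.04, 0, 0, 0],
    [1, 0, 0, -0.08, 0, 0, 0],
    [1, 0, 0, -0.12, 0, 0, 0],
    [1, 0, 0, -0.1467, 0, 0, 0],
    [1, 0, 0, -0.1467, 0, 0, 0],
  ],
)

```text
time: 2.33
position: [0.4434, 0.2597, 0.1067]
ee_rot: [-0.001, 0.707, 0.707, -0.004]
wrist_force: [-0.4, -0.9, -0.0]
width: 1.0
grip_force: 0.0
```

Converted, -7 cm / 75 = -0.0933, -6 cm / 75 = -0.08.

arm_command(
  targets=[
    [1, 0.0027, 0.0027, -0.04, 0, 0, 0],
    [1, 0.004, 0.0027, -0.08, 0, 0, 0],
    [1, 0.004, 0.0027, -0.0933, 0, 0, 0],
    [1, 0.004, 0.0027, -0.0933, 0, 0, 0],
    [1, 0.004, 0.0027, -0.0933, 0, 0, 0],
  ],
)

```text
time: 2.75
position: [0.4494, 0.2641, 0.0413]
ee_rot: [0.0, 0.707, 0.707, 0.0]
wrist_force: [0.6, -0.9, 0.2]
width: 0.998
grip_force: 0.0
```

```bash
python3 - <<'E'
from bench import telemetry, capture, camera_model
import cv2
from h import *
m=camera_model("wrist"); im=capture("wrist")
cv2.imwrite("pics/w3.png",im[...,::-1]);np.save("w3.npy",m["cam_to_world"]);print(telemetry.get_obs()["position"])
E
```

```text
[0.44991974 0.26446401 0.04193654]
```

View pics/w3.png

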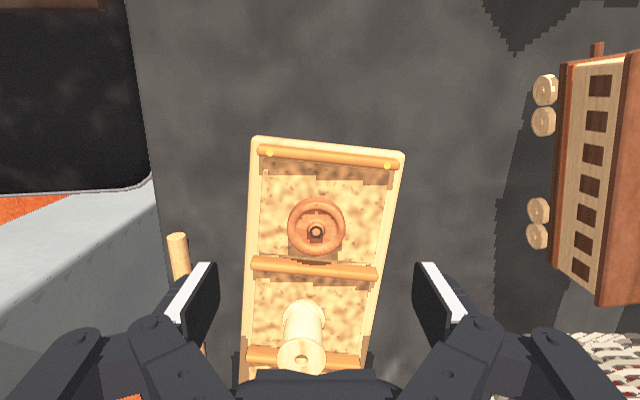

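```bash
python3 - <<'E'
from h import *
m=camera_model("wrist");m["cam_to_world"]=np.load("w3.npy")
print(ray("wrist",(316,226),.03,m),ray("wrist",(316,232),.025,m),ray("wrist",(302,357),.055,m))
E
```

```text
[0.44960542 0.26694406 0.03      ] [0.4496185  0.26085751 0.025     ] [0.44136993 0.19348646 0.055     ]
```

Converted, -2.6 cm / 75 = -0.0347, -1.5 cm / 75 = -0.02.

arm_command(
  targets=[
    [1, 0, 0, -0.02, 0, 0, 0],
    [1, 0, 0, -0.0347, 0, 0, 0],
    [0, 0, 0, -0.0347, 0, 0, 0],
    [-1, 0, 0, -0.0347, 0, 0, 0],
    [-1, 0, 0, -0.0347, 0, 0, 0],
  ],
)

```text
time: 3.22
position: [0.4494, 0.2642, 0.0153]
ee_rot: [0.0, 0.707, 0.707, 0.0]
wrist_force: [-0.2, -0.4, -0.7]
width: 0.601
grip_force: 0.0
```

arm_command(
  targets=[
    [-1, 0, 0, 0, 0, 0, 0],
    [-1, 0, 0, 0, 0, 0, 0],
    [-1, 0, 0, 0, 0, 0, 0],
    [-1, 0, 0, 0, 0, 0, 0],
    [-1, 0, 0, 0, 0, 0, 0],
  ],
)

```text
time: 3.63
position: [0.449, 0.264, 0.0147]
ee_rot: [0.0, 0.707, 0.707, 0.0]
wrist_force: [0.3, 0.8, 0.2]
width: 0.001
grip_force: 0.0
```

```bash
python3 - <<'E'
from bench import telemetry, capture, camera_model
import cv2
from h import *
m=camera_model("wrist"); im=capture("wrist"); s=capture("side")
cv2.imwrite("pics/w4.png",im[...,::-1]);np.save("w4.npy",m["cam_to_world"]);print(telemetry.get_obs()["position"])
cv2.imwrite("pics/s4.png",s[...,::-1])
E
```

```text
[0.44900332 0.26400011 0.01462029]
```

View pics/w4.png

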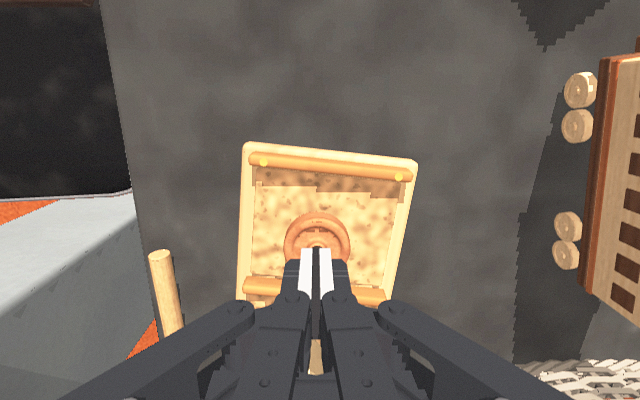

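```bash
python3 - <<'E'
import cv2
from h import *
im=cv2.imread("pics/s4.png")
cv2.imwrite("pics/c4.png",cv2.resize(im[70:200,260:380],None,fx=4.5,fy=4.5,interpolation=cv2.INTER_CUBIC))
def proj(n,p,T=None):
    m=camera_model(n);T=m["cam_to_world"] if T is None else T
    q=np.linalg.inv(T)@np.r_[p,1];q=m["intrinsics"]@q[:3];return q[:2]/q[2]
for z in(.015,.034,.03): 
  for y in (.264,.25):
    p=[.449,y,z];print(p,proj("wrist",p,np.load("w4.npy")),(proj("side",p)-[260,70]+.5)*4.5)
E
```

```text
[0.449, 0.264, 0.015] [315.56545594 238.71789184] [224.45204559 204.57229116]
[0.449, 0.25, 0.015] [315.54096225 260.82968783] [225.89160135 220.60539024]
[0.449, 0.264, 0.034] [315.55779501 254.46501092] [224.39576611 182.7276273 ]
[0.449, 0.25, 0.034] [315.53097426 278.45858752] [225.85070345 198.81029351]
[0.449, 0.264, 0.03] [315.55953909 250.88002107] [224.40771565 187.36579642]
[0.449, 0.25, 0.03] [315.53324397 274.45252251] [225.85938752 203.43816271]
```

View pics/c4.png

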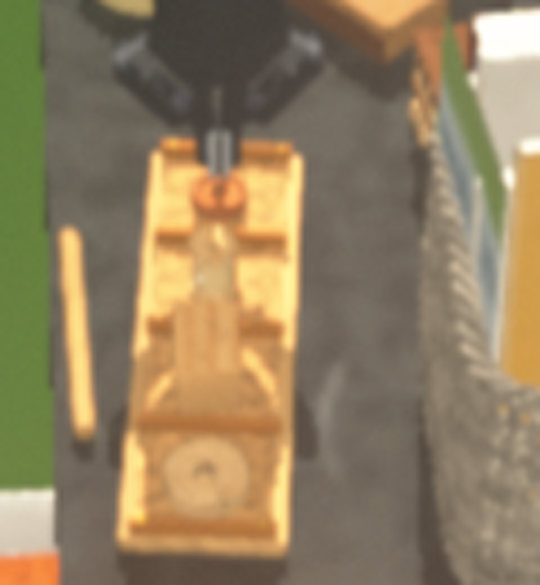

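arm_command(
  targets=[
    [0.4, 0, 0, 0, 0, 0, 0],
    [0.4, 0, 0, 0, 0, 0, 0],
    [0.4, 0, 0, 0, 0, 0, 0],
    [0.4, 0, 0, 0, 0, 0, 0],
    [0.4, 0, 0, 0, 0, 0, 0],
  ],
)

```text
time: 4.15
position: [0.449, 0.264, 0.0146]
ee_rot: [0.0, 0.707, 0.707, -0.0]
wrist_force: [-0.5, -0.1, 0.2]
width: 0.692
grip_force: 0.0
```

Converted, -0.6 cm / 75 = -0.008, -0.4 cm / 75 = -0.0053.

arm_command(
  targets=[
    [0.4, 0, 0, -0.0027, 0, 0, 0],
    [0.4, 0, 0, -0.0053, 0, 0, 0],
    [0.4, 0, 0, -0.008, 0, 0, 0],
    [0.4, 0, 0, -0.008, 0, 0, 0],
    [0.4, 0, 0, -0.008, 0, 0, 0],
  ],
)

```text
time: 4.57
position: [0.4488, 0.2639, 0.0083]
ee_rot: [-0.0, 0.707, 0.707, -0.0]
wrist_force: [0.1, 0.6, -0.3]
width: 0.697
grip_force: 0.0
```

```bash
python3 - <<'E'
from bench import telemetry, capture, camera_model
import cv2
from h import *
print(telemetry.get_obs()["wrist_force"])
m=camera_model("wrist"); im=capture("wrist"); s=capture("side")
np.save("w5.npy",m["cam_to_world"]);print(telemetry.get_obs()["position"])
a=cv2.resize(im[180:330,200:430,::-1],None,fx=2.6,fy=2.6,interpolation=cv2.INTER_CUBIC)
b=cv2.resize(s[70:150,280:345,::-1],None,fy=4.875,fx=3,interpolation=cv2.INTER_CUBIC)
cv2.imwrite("pics/c5.png",np.hstack([a,b]))
E
```

```text
[ 0.05350081  0.61129742 -0.29908644]
[0.448979   0.26398316 0.00853089]
```

View pics/c5.png

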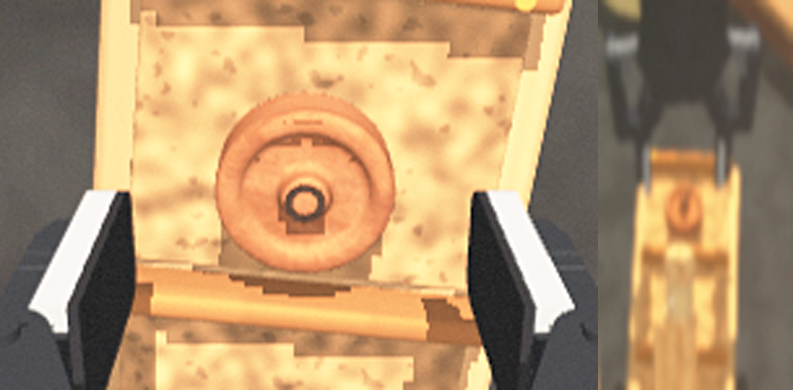

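Wrist view shows the open fingertips (inner edges near columns 250 and 380, rows 254–293) about 38 mm above the reported TCP. The fingers therefore closed over the top of the wheel, so I'll go lower and watch the force.

arm_command(
  targets=[
    [0.4, 0, 0, -0.0133, 0, 0, 0],
    [0.4, 0, 0, -0.0213, 0, 0, 0],
    [0.4, 0, 0, -0.0267, 0, 0, 0],
    [0.4, 0, 0, -0.0293, 0, 0, 0],
    [0.4, 0, 0, -0.0293, 0, 0, 0],
  ],
)

```text
time: 5.08
position: [0.4485, 0.2637, -0.0142]
ee_rot: [-0.0, 0.707, 0.707, -0.001]
wrist_force: [0.4, 0.1, -0.2]
width: 0.697
grip_force: 0.0
```

```bash
python3 - <<'E'
from bench import telemetry, capture, camera_model
import cv2
from h import *
print(telemetry.get_obs()["wrist_force"])
m=camera_model("wrist"); im=capture("wrist"); s=capture("side")
print(telemetry.get_obs()["position"],m["cam_to_world"][:3,3])
a=cv2.resize(im[180:330,200:430,::-1],None,fx=2.6,fy=2.6,interpolation=cv2.INTER_CUBIC)
b=cv2.resize(s[70:150,280:345,::-1],None,fy=4.875,fx=3,interpolation=cv2.INTER_CUBIC)
cv2.imwrite("pics/c6.png",np.hstack([a,b]))
E
```

```text
[ 0.37053749  0.05525791 -0.17508923]
[ 0.4489234   0.26395466 -0.01359221] [0.44862411 0.34412414 0.15896246]
```

View pics/c6.png

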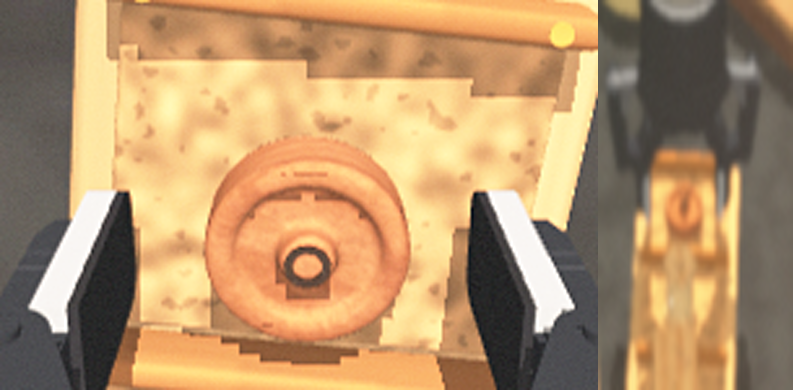

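Fingers are level with the wheel's top surface and centred on it (wheel about 307,240 in the crop, finger tips centred about 302,246). I'll go 6 mm lower and close.

Converted, -0.6 cm / 75 = -0.008, -0.4 cm / 75 = -0.0053.

arm_command(
  targets=[
    [0.4, 0, 0, -0.0053, 0, 0, 0],
    [0.4, 0, 0, -0.008, 0, 0, 0],
    [-1, 0, 0, -0.008, 0, 0, 0],
    [-1, 0, 0, -0.008, 0, 0, 0],
    [-1, 0, 0, -0.008, 0, 0, 0],
  ],
)

```text
time: 5.6
position: [0.4518, 0.2646, -0.0163]
ee_rot: [0.001, 0.707, 0.707, 0.002]
wrist_force: [-0.4, -3.3, 27.4]
width: 0.382
grip_force: 67.7
```

arm_command(
  targets=[
    [-1, 0, 0, 0, 0, 0, 0],
    [-1, 0, 0, 0, 0, 0, 0],
    [-1, 0, 0, 0, 0, 0, 0],
    [-1, 0, 0, 0, 0, 0, 0],
  ],
)

```text
time: 5.93
position: [0.4518, 0.2647, -0.0163]
ee_rot: [0.001, 0.707, 0.707, 0.003]
wrist_force: [-0.6, -1.9, 26.0]
width: 0.385
grip_force: 67.6
```

Gripped (the tips had just touched the cork). Lifting and carrying to the right-hand end bay.

Converted, 10 cm / 75 = 0.1333, 8 cm / 75 = 0.1067.

arm_command(
  targets=[
    [-1, 0, 0, 0.0267, 0, 0, 0],
    [-1, 0, 0, 0.0667, 0, 0, 0],
    [-1, 0, 0, 0.1067, 0, 0, 0],
    [-1, 0, -0.04, 0.1333, 0, 0, 0],
    [-1, 0, -0.0933, 0.1333, 0, 0, 0],
  ],
)

```text
time: 6.35
position: [0.4527, 0.1994, 0.0846]
ee_rot: [0.001, 0.705, 0.71, 0.006]
wrist_force: [0.5, -0.9, -0.8]
width: 0.383
grip_force: 60.3
```

arm_command(
  targets=[
    [-1, 0, -0.0533, 0, 0, 0, 0],
    [-1, 0, -0.1067, 0, 0, 0, 0],
    [-1, 0, -0.16, 0, 0, 0, 0],
    [-1, 0, -0.2133, 0, 0, 0, 0],
    [-1, 0, -0.2667, 0, 0, 0, 0],
  ],
)

```text
time: 6.77
position: [0.4486, -0.0078, 0.0807]
ee_rot: [0.0, 0.707, 0.707, 0.0]
wrist_force: [0.4, -0.6, -0.2]
width: 0.382
grip_force: 60.2
```

Converted, -20 cm / 75 = -0.2667, -16 cm / 75 = -0.2133.

arm_command(
  targets=[
    [-1, 0, -0.0533, 0, 0, 0, 0],
    [-1, 0, -0.1067, 0, 0, 0, 0],
    [-1, 0, -0.16, 0, 0, 0, 0],
    [-1, 0, -0.2133, 0, 0, 0, 0],
    [-1, 0, -0.2667, 0, 0, 0, 0],
  ],
)

```text
time: 7.18
position: [0.4485, -0.208, 0.0807]
ee_rot: [0.0, 0.707, 0.707, 0.0]
wrist_force: [0.7, -0.4, -1.1]
width: 0.382
grip_force: 60.2
```

Converted, -10.9 cm / 75 = -0.1453, -10 cm / 75 = -0.1333.

arm_command(
  targets=[
    [-1, 0, -0.0533, 0, 0, 0, 0],
    [-1, 0, -0.0933, 0, 0, 0, 0],
    [-1, 0, -0.1333, 0, 0, 0, 0],
    [-1, 0, -0.1453, 0, 0, 0, 0],
    [-1, 0, -0.1453, 0, 0, 0, 0],
  ],
)

```text
time: 7.6
position: [0.4483, -0.3187, 0.0805]
ee_rot: [0.001, 0.709, 0.705, -0.001]
wrist_force: [0.6, 0.3, -0.4]
width: 0.38
grip_force: 60.3
```

Converted, -6 cm / 75 = -0.08, -5 cm / 75 = -0.0667.

arm_command(
  targets=[
    [-1, 0, 0, -0.0267, 0, 0, 0],
    [-1, 0, 0, -0.0667, 0, 0, 0],
    [-1, 0, 0, -0.08, 0, 0, 0],
    [-1, 0, 0, -0.08, 0, 0, 0],
    [-1, 0, 0, -0.08, 0, 0, 0],
  ],
)

```text
time: 8.02
position: [0.4488, -0.313, 0.0204]
ee_rot: [-0.001, 0.706, 0.708, 0.0]
wrist_force: [-0.7, -0.2, -0.0]
width: 0.382
grip_force: 60.2
```

```bash
cat > red.py <<'E'
from bench import telemetry, capture, camera_model
import cv2,sys
from h import *
z=float(sys.argv[1])
m=camera_model("wrist"); im=capture("wrist");o=telemetry.get_obs();print(o["position"],o["wrist_force"])
h=cv2.cvtColor(im,cv2.COLOR_RGB2HSV)
roi=np.zeros(h.shape[:2],np.uint8);roi[150:340,240:395]=1
for s in(110,130,150):
    k=((h[...,0]<13)&(h[...,1]>s)&(h[...,2]>60)).astype(np.uint8)*roi
    n,l,st,c=cv2.connectedComponentsWithStats(k)
    i=1+st[1:,4].argmax();b=st[i];print(s,b,c[i])
    l,t,w,hh=b[:4]
    print(" x",[ray("wrist",(u,t+hh/2),z,m)[0].round(4) for u in(l,l+w)],"ybottom(front edge)",ray("wrist",(l+w/2,t+hh),z,m)[1].round(4),"ytop",ray("wrist",(l+w/2,t),z-.015,m)[1].round(4))
E
python3 red.py 0.066
```

```text
[ 0.44952961 -0.3138582   0.02112789] [-0.08262097  0.15247912 -0.70748661]
110 [ 278  228   75   88 4934] [315.30198622 274.00689096]
 x [np.float64(0.4326), np.float64(0.465)] ybottom(front edge) -0.3304 ytop -0.2936
130 [ 278  228   75   88 4891] [315.32794929 273.85749336]
 x [np.float64(0.4326), np.float64(0.465)] ybottom(front edge) -0.3304 ytop -0.2936
150 [ 279  228   74   87 4368] [314.96932234 273.36698718]
 x [np.float64(0.433), np.float64(0.465)] ybottom(front edge) -0.3299 ytop -0.2936
```

arm_command(
  targets=[
    [-1, 0, -0.0027, -0.02, 0, 0, 0],
    [-1, 0, -0.0027, -0.0373, 0, 0, 0],
    [-1, 0, -0.0027, -0.0467, 0, 0, 0],
    [-1, 0, -0.0027, -0.0507, 0, 0, 0],
    [-1, 0, -0.0027, -0.0507, 0, 0, 0],
  ],
)

```text
time: 8.48
position: [0.4492, -0.3168, -0.0172]
ee_rot: [0.0, 0.707, 0.707, 0.0]
wrist_force: [-0.3, -0.1, 0.5]
width: 0.38
grip_force: 60.2
```

arm_command(
  targets=[
    [-1, 0, 0, 0, 0, 0, 0],
    [-0.1, 0, 0, 0, 0, 0, 0],
    [0, 0, 0, 0, 0, 0, 0],
    [0.2, 0, 0, 0, 0, 0, 0],
    [0.4, 0, 0, 0, 0, 0, 0],
  ],
)

```text
time: 8.9
position: [0.4492, -0.3171, -0.017]
ee_rot: [0.0, 0.707, 0.707, 0.0]
wrist_force: [0.8, 0.1, 0.0]
width: 0.699
grip_force: 0.0
```

Converted, 5 cm / 75 = 0.0667, 2 cm / 75 = 0.0267.

arm_command(
  targets=[
    [0.5, 0, 0, 0, 0, 0, 0],
    [0.5, 0, 0, 0, 0, 0, 0],
    [0.5, 0, 0, 0.0267, 0, 0, 0],
    [0.5, 0, 0, 0.0667, 0, 0, 0],
    [0.5, 0, 0, 0.0667, 0, 0, 0],
  ],
)

```text
time: 9.32
position: [0.4515, -0.3185, 0.0363]
ee_rot: [0.003, 0.707, 0.707, 0.001]
wrist_force: [1.6, 0.2, 0.2]
width: 0.748
grip_force: 0.0
```

```bash
python3 red.py 0.027
```

```text
[ 0.45086352 -0.31816541  0.03483254] [ 1.06821463  0.40524499 -0.07738411]
110 [ 282  196   60   60 2728] [311.56524927 225.44721408]
 x [np.float64(0.4317), np.float64(0.467)] ybottom(front edge) -0.3345 ytop -0.3011
130 [ 282  196   60   60 2651] [311.56657865 225.26329687]
 x [np.float64(0.4317), np.float64(0.467)] ybottom(front edge) -0.3345 ytop -0.3011
150 [ 283  196   59   60 2239] [311.11790978 224.95176418]
 x [np.float64(0.4323), np.float64(0.467)] ybottom(front edge) -0.3345 ytop -0.3011
```

Small wheel is down at (0.449, -0.317), on its dot to within about 2.5 mm. Next is the spool at (0.440, 0.193).

Converted, 15 cm / 75 = 0.2, 11 cm / 75 = 0.1467.

arm_command(
  targets=[
    [0.5, 0, 0, 0.0533, 0, 0, 0],
    [0.5, -0.0027, 0.04, 0.08, 0, 0, 0],
    [0.5, -0.0053, 0.0933, 0.08, 0, 0, 0],
    [0.5, -0.008, 0.1467, 0.08, 0, 0, 0],
    [0.5, -0.012, 0.2, 0.08, 0, 0, 0],
  ],
)

```text
time: 9.78
position: [0.4399, -0.1659, 0.0925]
ee_rot: [0.0, 0.708, 0.706, 0.0]
wrist_force: [0.7, 1.4, -0.1]
width: 0.751
grip_force: 0.0
```

Converted, 20 cm / 75 = 0.2667, 16 cm / 75 = 0.2133.

arm_command(
  targets=[
    [0.5, 0, 0.0533, 0, 0, 0, 0],
    [0.5, 0, 0.1067, 0, 0, 0, 0],
    [0.5, 0, 0.16, 0, 0, 0, 0],
    [0.5, 0, 0.2133, 0, 0, 0, 0],
    [0.5, 0, 0.2667, 0, 0, 0, 0],
  ],
)

```text
time: 10.2
position: [0.4391, 0.0347, 0.092]
ee_rot: [-0.0, 0.707, 0.707, -0.001]
wrist_force: [0.6, 0.1, -0.1]
width: 0.75
grip_force: 0.0
```

Converted, 16 cm / 75 = 0.2133, 15 cm / 75 = 0.2.

arm_command(
  targets=[
    [0.5, 0, 0.0533, 0, 0, 0, 0],
    [0.5, 0, 0.1067, 0, 0, 0, 0],
    [0.5, 0, 0.16, 0, 0, 0, 0],
    [0.5, 0, 0.2, 0, 0, 0, 0],
    [0.5, 0, 0.2133, 0, 0, 0, 0],
  ],
)

```text
time: 10.62
position: [0.4399, 0.1996, 0.0923]
ee_rot: [-0.001, 0.704, 0.71, 0.002]
wrist_force: [0.6, 0.2, -0.2]
width: 0.753
grip_force: 0.0
```

Converted, -5 cm / 75 = -0.0667, -4 cm / 75 = -0.0533.

arm_command(
  targets=[
    [0.5, 0, 0, -0.0267, 0, 0, 0],
    [0.5, 0, 0, -0.0533, 0, 0, 0],
    [0.5, 0, 0, -0.0667, 0, 0, 0],
    [0.5, 0, 0, -0.0667, 0, 0, 0],
    [0.5, 0, 0, -0.0667, 0, 0, 0],
  ],
)

```text
time: 11.03
position: [0.4394, 0.1919, 0.042]
ee_rot: [-0.0, 0.707, 0.707, -0.001]
wrist_force: [-0.3, 0.7, -0.2]
width: 0.751
grip_force: 0.0
```

```bash
python3 - <<'E'
from bench import telemetry, capture, camera_model
import cv2
from h import *
for _ in range(3): capture("side")
m=camera_model("wrist");o=telemetry.get_obs(); im=capture("wrist");print(o["position"])
np.save("w7.npy",m["cam_to_world"])
cv2.imwrite("pics/c7.png",cv2.resize(im[190:,180:450,::-1],None,fx=2.8,fy=2.8,interpolation=cv2.INTER_CUBIC))
E
```

```text
[0.44060988 0.19275045 0.04328457]
```

View pics/c7.png

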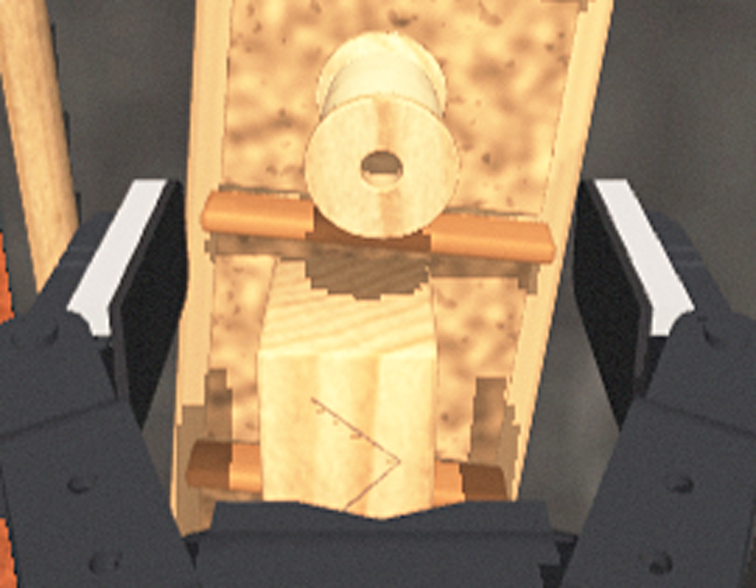

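```bash
python3 - <<'E'
from h import *
m=camera_model("wrist");m["cam_to_world"]=np.load("w7.npy")
a=lambda p:((p[0]+.5)/2.8-.5+180,(p[1]+.5)/2.8-.5+190)
print("spool",ray("wrist",a((382,166)),.055,m))
for p in [(259,353),(437,347),(262,500),(434,500)]: print(ray("wrist",a(p),.053,m).round(4))
E
```

```text
spool [0.44081896 0.19206177 0.055     ]
[0.4154 0.1482 0.053 ]
[0.4522 0.1497 0.053 ]
[0.4145 0.1099 0.053 ]
[0.4523 0.1099 0.053 ]
```

Spool top centre at crop (382,166) gives (0.441, 0.192), already under the gripper. The block's top edges look square to the world axes, centred about (0.4335, 0.1215).

Converted, -5.3 cm / 75 = -0.0707, -5 cm / 75 = -0.0667.

arm_command(
  targets=[
    [0.5, 0, 0, -0.0267, 0, 0, 0],
    [0.5, 0, 0, -0.0533, 0, 0, 0],
    [0.5, 0, 0, -0.0667, 0, 0, 0],
    [0.5, 0, 0, -0.0707, 0, 0, 0],
    [0.5, 0, 0, -0.0707, 0, 0, 0],
  ],
)

```text
time: 11.65
position: [0.4398, 0.1928, -0.0107]
ee_rot: [-0.0, 0.707, 0.707, -0.0]
wrist_force: [-0.2, -0.6, -0.7]
width: 0.752
grip_force: 0.0
```

arm_command(
  targets=[
    [0.5, 0, 0, 0, 0, 0, 0],
    [-1, 0, 0, 0, 0, 0, 0],
    [-1, 0, 0, 0, 0, 0, 0],
    [-1, 0, 0, 0, 0, 0, 0],
    [-1, 0, 0, 0, 0, 0, 0],
  ],
)

```text
time: 12.07
position: [0.4404, 0.1932, -0.0095]
ee_rot: [0.0, 0.707, 0.707, 0.001]
wrist_force: [-1.3, -0.8, 4.7]
width: 0.331
grip_force: 58.8
```

arm_command(
  targets=[
    [-1, 0, 0, 0, 0, 0, 0],
    [-1, 0, 0, 0, 0, 0, 0],
    [-1, 0, 0, 0, 0, 0, 0],
  ],
)

```text
time: 12.32
position: [0.4405, 0.1932, -0.0095]
ee_rot: [0.0, 0.707, 0.707, 0.001]
wrist_force: [-0.9, -0.1, 4.8]
width: 0.334
grip_force: 58.8
```

Converted, 10 cm / 75 = 0.1333, 8 cm / 75 = 0.1067.

arm_command(
  targets=[
    [-1, 0, 0, 0.0267, 0, 0, 0],
    [-1, 0, 0, 0.0667, 0, 0, 0],
    [-1, 0, 0, 0.1067, 0, 0, 0],
    [-1, 0.0013, -0.04, 0.1333, 0, 0, 0],
    [-1, 0.0027, -0.0933, 0.1333, 0, 0, 0],
  ],
)

```text
time: 12.73
position: [0.446, 0.1276, 0.0938]
ee_rot: [0.002, 0.704, 0.71, 0.006]
wrist_force: [1.4, -1.9, -0.6]
width: 0.329
grip_force: 59.1
```

Converted, -20 cm / 75 = -0.2667, -16 cm / 75 = -0.2133.

arm_command(
  targets=[
    [-1, 0.0013, -0.0533, 0, 0, 0, 0],
    [-1, 0.0027, -0.1067, 0, 0, 0, 0],
    [-1, 0.0053, -0.16, 0, 0, 0, 0],
    [-1, 0.0067, -0.2133, 0, 0, 0, 0],
    [-1, 0.0093, -0.2667, 0, 0, 0, 0],
  ],
)

```text
time: 13.15
position: [0.4485, -0.0789, 0.09]
ee_rot: [0.0, 0.707, 0.707, 0.0]
wrist_force: [1.1, -0.6, -0.3]
width: 0.33
grip_force: 59.1
```

Converted, -16.2 cm / 75 = -0.216, -15 cm / 75 = -0.2.

arm_command(
  targets=[
    [-1, 0, -0.0533, 0, 0, 0, 0],
    [-1, 0, -0.1067, 0, 0, 0, 0],
    [-1, 0, -0.16, 0, 0, 0, 0],
    [-1, 0, -0.2, 0, 0, 0, 0],
    [-1, 0, -0.216, 0, 0, 0, 0],
  ],
)

```text
time: 13.57
position: [0.4482, -0.2451, 0.09]
ee_rot: [0.001, 0.71, 0.704, -0.001]
wrist_force: [-0.1, -0.3, -0.7]
width: 0.331
grip_force: 59.1
```

Converted, -8 cm / 75 = -0.1067, -7 cm / 75 = -0.0933.

arm_command(
  targets=[
    [-1, 0, 0, 0, 0, 0, 0],
    [-1, 0, 0, -0.0267, 0, 0, 0],
    [-1, 0, 0, -0.0667, 0, 0, 0],
    [-1, 0, 0, -0.0933, 0, 0, 0],
    [-1, 0, 0, -0.1067, 0, 0, 0],
  ],
)

```text
time: 13.98
position: [0.4479, -0.2358, 0.0078]
ee_rot: [-0.002, 0.706, 0.708, -0.0]
wrist_force: [-0.9, 1.2, -1.0]
width: 0.335
grip_force: 59.1
```

Converted, -2.2 cm / 75 = -0.0293, -1.8 cm / 75 = -0.024.

arm_command(
  targets=[
    [-1, 0, 0, -0.0093, 0, 0, 0],
    [-1, 0, 0, -0.0173, 0, 0, 0],
    [-1, 0, 0, -0.024, 0, 0, 0],
    [-1, 0, 0, -0.0293, 0, 0, 0],
    [-1, 0, 0, -0.0293, 0, 0, 0],
  ],
)

```text
time: 14.4
position: [0.4495, -0.239, -0.0122]
ee_rot: [0.0, 0.707, 0.707, 0.0]
wrist_force: [-0.2, -0.6, -0.3]
width: 0.329
grip_force: 59.2
```

arm_command(
  targets=[
    [-1, 0, 0, 0, 0, 0, 0],
    [-1, 0, 0, 0, 0, 0, 0],
    [-0.2, 0, 0, 0, 0, 0, 0],
    [0, 0, 0, 0, 0, 0, 0],
    [0.3, 0, 0, 0, 0, 0, 0],
  ],
)

```text
time: 14.82
position: [0.4491, -0.2391, -0.0122]
ee_rot: [0.0, 0.707, 0.707, 0.0]
wrist_force: [-0.3, -0.5, 0.4]
width: 0.624
grip_force: 0.0
```

Converted, 9 cm / 75 = 0.12, 5 cm / 75 = 0.0667.

arm_command(
  targets=[
    [0.5, 0, 0, 0, 0, 0, 0],
    [0.5, 0, 0, 0, 0, 0, 0],
    [0.5, 0, 0, 0.0267, 0, 0, 0],
    [0.5, 0, 0, 0.0667, 0, 0, 0],
    [0.5, 0, 0, 0.12, 0, 0, 0],
  ],
)

```text
time: 15.23
position: [0.447, -0.238, 0.0766]
ee_rot: [-0.003, 0.707, 0.707, -0.001]
wrist_force: [1.2, -0.4, 0.4]
width: 0.751
grip_force: 0.0
```

arm_command(
  targets=[
    [0.5, -0.0027, 0.0533, 0.0267, 0, 0, 0],
    [0.5, -0.0053, 0.1067, 0.0267, 0, 0, 0],
    [0.5, -0.0107, 0.16, 0.0267, 0, 0, 0],
    [0.5, -0.016, 0.2133, 0.0267, 0, 0, 0],
    [0.5, -0.0213, 0.2667, 0.0267, 0, 0, 0],
  ],
)

```text
time: 15.65
position: [0.4327, -0.0375, 0.098]
ee_rot: [0.0, 0.707, 0.707, 0.0]
wrist_force: [0.2, 0.2, -0.1]
width: 0.751
grip_force: 0.0
```

arm_command(
  targets=[
    [0.5, 0, 0.0533, 0, 0, 0, 0],
    [0.5, 0, 0.1067, 0, 0, 0, 0],
    [0.5, 0, 0.16, 0, 0, 0, 0],
    [0.5, 0, 0.2, 0, 0, 0, 0],
    [0.5, 0, 0.2147, 0, 0, 0, 0],
  ],
)

```text
time: 16.07
position: [0.4334, 0.128, 0.098]
ee_rot: [-0.0, 0.704, 0.71, 0.002]
wrist_force: [0.6, 0.0, -0.3]
width: 0.748
grip_force: 0.0
```

Converted, -6 cm / 75 = -0.08, -4 cm / 75 = -0.0533.

arm_command(
  targets=[
    [0.5, 0, 0, 0, 0, 0, 0],
    [0.5, 0, 0, -0.0267, 0, 0, 0],
    [0.5, 0, 0, -0.0533, 0, 0, 0],
    [0.5, 0, 0, -0.08, 0, 0, 0],
    [0.5, 0, 0, -0.08, 0, 0, 0],
  ],
)

```text
time: 16.48
position: [0.4309, 0.1187, 0.0352]
ee_rot: [-0.001, 0.708, 0.706, -0.003]
wrist_force: [0.3, -0.4, -0.2]
width: 0.749
grip_force: 0.0
```

arm_command(
  targets=[
    [0.5, 0, 0, -0.02, 0, 0, 0],
    [0.5, 0, 0, -0.04, 0, 0, 0],
    [0.5, 0, 0, -0.0587, 0, 0, 0],
    [0.5, 0, 0, -0.0587, 0, 0, 0],
    [0.5, 0, 0, -0.0587, 0, 0, 0],
  ],
)

```text
time: 16.9
position: [0.4328, 0.1204, -0.0061]
ee_rot: [0.0, 0.708, 0.706, -0.001]
wrist_force: [-0.2, -0.9, -0.4]
width: 0.753
grip_force: 0.0
```

arm_command(
  targets=[
    [0.3, 0, 0, 0, 0, 0, 0],
    [-1, 0, 0, 0, 0, 0, 0],
    [-1, 0, 0, 0, 0, 0, 0],
    [-1, 0, 0, 0, 0, 0, 0],
    [-1, 0, 0, 0, 0, 0, 0],
  ],
)

```text
time: 17.32
position: [0.4337, 0.1218, -0.0052]
ee_rot: [0.001, 0.707, 0.707, 0.001]
wrist_force: [-0.5, -0.6, 5.7]
width: 0.438
grip_force: 60.5
```

arm_command(
  targets=[
    [-1, 0, 0, 0, 0, 0, 0],
    [-1, 0, 0, 0, 0, 0, 0],
    [-1, 0, 0, 0, 0, 0, 0],
  ],
)

```text
time: 17.57
position: [0.4337, 0.1218, -0.0052]
ee_rot: [0.001, 0.707, 0.707, 0.001]
wrist_force: [-0.9, -1.6, 5.0]
width: 0.439
grip_force: 60.5
```

Converted, 10 cm / 75 = 0.1333, 8 cm / 75 = 0.1067.

arm_command(
  targets=[
    [-1, 0, 0, 0.0267, 0, 0, 0],
    [-1, 0, 0, 0.0667, 0, 0, 0],
    [-1, 0, 0, 0.1067, 0, 0, 0],
    [-1, 0.0027, -0.04, 0.1333, 0, 0, 0],
    [-1, 0.0053, -0.0933, 0.1333, 0, 0, 0],
  ],
)

```text
time: 17.98
position: [0.441, 0.0556, 0.098]
ee_rot: [0.002, 0.704, 0.71, 0.005]
wrist_force: [1.9, -0.7, -0.2]
width: 0.437
grip_force: 60.2
```

Converted, -20 cm / 75 = -0.2667, -16 cm / 75 = -0.2133.

arm_command(
  targets=[
    [-1, 0.0053, -0.0533, 0, 0, 0, 0],
    [-1, 0.0107, -0.1067, 0, 0, 0, 0],
    [-1, 0.016, -0.16, 0, 0, 0, 0],
    [-1, 0.016, -0.2133, 0, 0, 0, 0],
    [-1, 0.016, -0.2667, 0, 0, 0, 0],
  ],
)

```text
time: 18.4
position: [0.4489, -0.1502, 0.0944]
ee_rot: [0.001, 0.707, 0.707, 0.0]
wrist_force: [1.7, 0.1, -0.7]
width: 0.432
grip_force: 60.2
```

Converted, -7.5 cm / 75 = -0.1, -1.7 cm / 75 = -0.0227.

arm_command(
  targets=[
    [-1, 0, -0.0227, 0, 0, 0, 0],
    [-1, 0, -0.0227, 0, 0, 0, 0],
    [-1, 0, -0.0227, -0.04, 0, 0, 0],
    [-1, 0, -0.0227, -0.08, 0, 0, 0],
    [-1, 0, -0.0227, -0.1, 0, 0, 0],
  ],
)

```text
time: 18.82
position: [0.4482, -0.1639, 0.0173]
ee_rot: [-0.001, 0.707, 0.707, -0.0]
wrist_force: [-1.3, 0.3, 0.4]
width: 0.433
grip_force: 60.2
```

Converted, -2.7 cm / 75 = -0.036, -2.3 cm / 75 = -0.0307.

arm_command(
  targets=[
    [-1, 0, 0, -0.0133, 0, 0, 0],
    [-1, 0, 0, -0.0227, 0, 0, 0],
    [-1, 0, 0, -0.0307, 0, 0, 0],
    [-1, 0, 0, -0.036, 0, 0, 0],
    [-1, 0, 0, -0.036, 0, 0, 0],
  ],
)

```text
time: 19.23
position: [0.4496, -0.1648, -0.0079]
ee_rot: [0.0, 0.707, 0.707, 0.0]
wrist_force: [0.9, 0.4, 0.3]
width: 0.439
grip_force: 60.0
```

arm_command(
  targets=[
    [-1, 0, 0, 0, 0, 0, 0],
    [-1, 0, 0, 0, 0, 0, 0],
    [0, 0, 0, 0, 0, 0, 0],
    [0.3, 0, 0, 0, 0, 0, 0],
    [0.5, 0, 0, 0, 0, 0, 0],
  ],
)

```text
time: 19.65
position: [0.4492, -0.1651, -0.0082]
ee_rot: [0.0, 0.707, 0.707, 0.0]
wrist_force: [0.2, -0.7, -0.4]
width: 0.745
grip_force: 0.0
```

Converted, 10 cm / 75 = 0.1333, 9 cm / 75 = 0.12.

arm_command(
  targets=[
    [0.6, 0, 0, 0.0267, 0, 0, 0],
    [0.6, 0, 0, 0.0667, 0, 0, 0],
    [0.6, 0, 0, 0.12, 0, 0, 0],
    [0.6, -0.004, 0.04, 0.1333, 0, 0, 0],
    [0.6, -0.008, 0.0933, 0.1333, 0, 0, 0],
  ],
)

```text
time: 20.07
position: [0.446, -0.0988, 0.0946]
ee_rot: [0.004, 0.711, 0.704, 0.002]
wrist_force: [2.0, 1.1, 0.2]
width: 0.8
grip_force: 0.0
```

Converted, 13.4 cm / 75 = 0.1787, 11 cm / 75 = 0.1467.

arm_command(
  targets=[
    [0.6, -0.0053, 0.0533, 0, 0, 0, 0],
    [0.6, -0.0107, 0.1067, 0, 0, 0, 0],
    [0.6, -0.016, 0.1467, 0, 0, 0, 0],
    [0.6, -0.0227, 0.1787, 0, 0, 0, 0],
    [0.6, -0.0227, 0.1787, 0, 0, 0, 0],
  ],
)

```text
time: 20.48
position: [0.4253, 0.0446, 0.0919]
ee_rot: [-0.001, 0.704, 0.71, 0.001]
wrist_force: [-0.5, 0.0, 0.9]
width: 0.796
grip_force: 0.0
```

Converted, -7 cm / 75 = -0.0933, -6 cm / 75 = -0.08.

arm_command(
  targets=[
    [0.6, 0, 0, -0.0267, 0, 0, 0],
    [0.6, 0, 0, -0.0533, 0, 0, 0],
    [0.6, 0, 0, -0.08, 0, 0, 0],
    [0.6, 0, 0, -0.0933, 0, 0, 0],
    [0.6, 0, 0, -0.0933, 0, 0, 0],
  ],
)

```text
time: 20.9
position: [0.4248, 0.0383, 0.0199]
ee_rot: [-0.001, 0.707, 0.707, -0.002]
wrist_force: [-0.4, 0.2, 0.4]
width: 0.798
grip_force: 0.0
```

```bash
python3 - <<'E'
from bench import telemetry, capture, camera_model
import cv2
from h import *
for _ in range(3): s=capture("side")
m=camera_model("wrist");o=telemetry.get_obs(); im=capture("wrist");print(o["position"])
np.save("w8.npy",m["cam_to_world"])
a=cv2.resize(im[170:320,200:430,::-1],None,fx=2,fy=2,interpolation=cv2.INTER_CUBIC)
b=cv2.resize(s[200:330,295:355,::-1],None,fx=4.5,fy=4.5,interpolation=cv2.INTER_CUBIC)
c=np.zeros((590,740,3),np.uint8);c[:300,:460]=a;c[:585,465:735]=b
cv2.imwrite("pics/c8.png",c)
E
```

```text
[0.4262196  0.03865386 0.02192952]
```

View pics/c8.png

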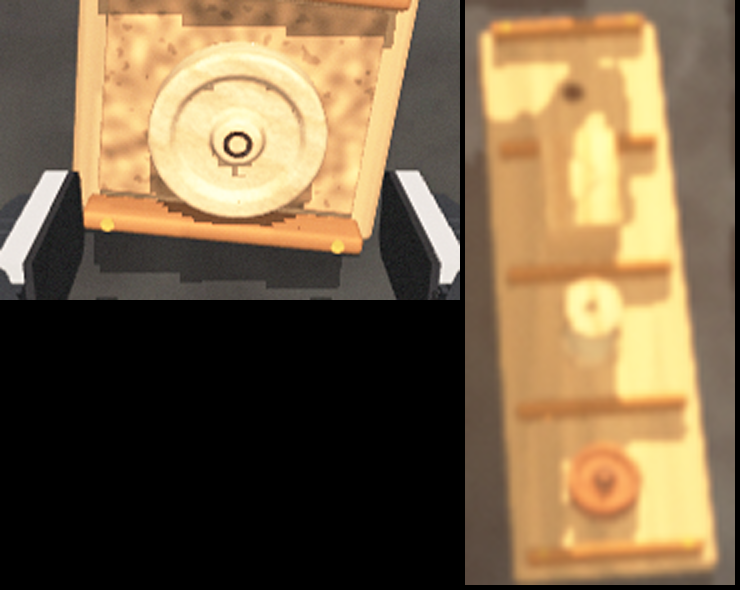

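Three parts stand upright in their bays: small wheel, spool and block, all visible in the right-hand crop. The big wheel's hub is at about (238,143) in the left crop.

```bash
python3 - <<'E'
from h import *
m=camera_model("wrist");m["cam_to_world"]=np.load("w8.npy")
a=lambda p:((p[0]+.5)/2-.5+200,(p[1]+.5)/2-.5+170)
for n,p,z in[("hub",(238,143),.028),("left",(147,133),.03),("right",(327,133),.03),("front",(237,217),.03),("back",(237,42),.017)]: print(n,ray("wrist",a(p),z,m).round(4))
b=lambda p:((p[0]-465+.5)/4.5-.5+295,(p[1]+.5)/4.5-.5+200)
for n,p,z in[("blk",(597,168),.05),("blkfront",(597,226),.05),("spool",(594,308),.052),("small",(605,478),.027),("dot1",(572,92),.012)]: print(n,ray("side",b(p),z).round(4))
E
```

```text
hub [0.4279 0.0398 0.028 ]
left [0.4034 0.0437 0.03  ]
right [0.4518 0.0437 0.03  ]
front [0.4277 0.0179 0.03  ]
back [0.4276 0.0654 0.017 ]
blk [ 0.4551 -0.1613  0.05  ]
blkfront [ 0.4523 -0.195   0.05  ]
spool [ 0.447  -0.2418  0.052 ]
small [ 0.4466 -0.3195  0.027 ]
dot1 [ 0.4482 -0.0897  0.012 ]
```

Converted, -3.9 cm / 75 = -0.052, -3 cm / 75 = -0.04.

arm_command(
  targets=[
    [0.6, 0.0013, 0.0013, -0.02, 0, 0, 0],
    [0.6, 0.0013, 0.0013, -0.04, 0, 0, 0],
    [0.6, 0.0013, 0.0013, -0.052, 0, 0, 0],
    [0.6, 0.0013, 0.0013, -0.052, 0, 0, 0],
    [0.6, 0.0013, 0.0013, -0.052, 0, 0, 0],
  ],
)

```text
time: 21.52
position: [0.4269, 0.0399, -0.0172]
ee_rot: [-0.0, 0.707, 0.707, -0.0]
wrist_force: [-0.1, 0.2, 0.3]
width: 0.8
grip_force: 0.0
```

arm_command(
  targets=[
    [0.4, 0, 0, 0, 0, 0, 0],
    [-1, 0, 0, 0, 0, 0, 0],
    [-1, 0, 0, 0, 0, 0, 0],
    [-1, 0, 0, 0, 0, 0, 0],
    [-1, 0, 0, 0, 0, 0, 0],
  ],
)

```text
time: 21.93
position: [0.4272, 0.04, -0.0162]
ee_rot: [0.0, 0.707, 0.707, 0.001]
wrist_force: [-0.6, 0.2, 9.7]
width: 0.539
grip_force: 60.1
```

Converted, 8 cm / 75 = 0.1067, -7 cm / 75 = -0.0933.

arm_command(
  targets=[
    [-1, 0, 0, 0.0267, 0, 0, 0],
    [-1, 0, 0, 0.0667, 0, 0, 0],
    [-1, 0, 0, 0.1067, 0, 0, 0],
    [-1, 0.0053, -0.04, 0.1067, 0, 0, 0],
    [-1, 0.0107, -0.0933, 0.1067, 0, 0, 0],
  ],
)

```text
time: 22.35
position: [0.4377, -0.0273, 0.0652]
ee_rot: [0.002, 0.704, 0.71, 0.003]
wrist_force: [1.3, -0.1, 0.0]
width: 0.536
grip_force: 62.0
```

Converted, -6.1 cm / 75 = -0.0813, -5.5 cm / 75 = -0.0733.

arm_command(
  targets=[
    [-1, 0.008, -0.04, 0, 0, 0, 0],
    [-1, 0.0187, -0.0813, 0, 0, 0, 0],
    [-1, 0.0187, -0.0813, 0, 0, 0, 0],
    [-1, 0.0187, -0.0813, -0.04, 0, 0, 0],
    [-1, 0.0187, -0.0813, -0.0733, 0, 0, 0],
  ],
)

```text
time: 22.77
position: [0.4507, -0.0925, 0.0083]
ee_rot: [0.002, 0.708, 0.706, 0.002]
wrist_force: [-0.3, -0.7, -0.0]
width: 0.539
grip_force: 62.0
```

Converted, -2.6 cm / 75 = -0.0347, -2.3 cm / 75 = -0.0307.

arm_command(
  targets=[
    [-1, 0, 0, -0.0133, 0, 0, 0],
    [-1, 0, 0, -0.024, 0, 0, 0],
    [-1, 0, 0, -0.0307, 0, 0, 0],
    [-1, 0, 0, -0.0347, 0, 0, 0],
    [-1, 0, 0, -0.0347, 0, 0, 0],
  ],
)

```text
time: 23.18
position: [0.4492, -0.0908, -0.0183]
ee_rot: [0.0, 0.707, 0.707, 0.0]
wrist_force: [-0.0, -0.4, -0.4]
width: 0.543
grip_force: 62.0
```

arm_command(
  targets=[
    [-1, 0, 0, 0, 0, 0, 0],
    [-1, 0, 0, 0, 0, 0, 0],
    [0.2, 0, 0, 0, 0, 0, 0],
    [0.5, 0, 0, 0, 0, 0, 0],
    [0.6, 0, 0, 0, 0, 0, 0],
  ],
)

```text
time: 23.6
position: [0.4492, -0.0911, -0.0181]
ee_rot: [0.0, 0.707, 0.707, 0.0]
wrist_force: [0.2, -0.5, 0.2]
width: 0.798
grip_force: 0.0
```

Converted, 18 cm / 75 = 0.24, 14 cm / 75 = 0.1867.

arm_command(
  targets=[
    [0.6, 0, 0, 0.0267, 0, 0, 0],
    [0.6, 0, 0, 0.08, 0, 0, 0],
    [0.6, 0, 0, 0.1333, 0, 0, 0],
    [0.6, 0, 0, 0.1867, 0, 0, 0],
    [0.6, 0, 0, 0.24, 0, 0, 0],
  ],
)

```text
time: 24.02
position: [0.4481, -0.0909, 0.1635]
ee_rot: [-0.0, 0.707, 0.707, -0.0]
wrist_force: [1.3, -1.2, -0.1]
width: 0.802
grip_force: 0.0
```

```bash
python3 - <<'E'
from bench import telemetry, capture, camera_model
import cv2
from h import *
for _ in range(8): s=capture("side")
print(telemetry.get_obs()["qvel"].round(3).max())
m=camera_model("wrist"); im=capture("wrist");cv2.imwrite("pics/w9.png",im[...,::-1])
g=cv2.medianBlur(cv2.cvtColor(im,cv2.COLOR_RGB2GRAY),3)
R=cv2.HoughCircles(g,cv2.HOUGH_GRADIENT,1.5,25,param1=100,param2=30,minRadius=8,maxRadius=45)
for u,v,r in (R[0] if R is not None else []):
    p=ray("wrist",(u,v),.027,m);e=ray("wrist",(u+r,v),.027,m)
    if .38<p[0]<.52 and -.4<p[1]<0: print((u,v,r),p.round(4),"r",np.linalg.norm(e-p).round(4))
h=cv2.cvtColor(s,cv2.COLOR_RGB2HSV);k=((h[...,0]<12)&(h[...,1]>140)&(h[...,2]>70)).astype(np.uint8);k[:,:300]=0;k[:,355:]=0;k[:285]=0;k[325:]=0
n,l,st,c=cv2.connectedComponentsWithStats(k)
for i in range(1,n):
    if st[i,4]>40: print(st[i],c[i],ray("side",c[i],.02).round(4))
E
```

```text
0.006
(np.float32(330.75), np.float32(176.25), np.float32(37.550003)) [ 0.4613 -0.0884  0.027 ] r 0.0353
(np.float32(345.75), np.float32(324.75), np.float32(44.15)) [ 0.4803 -0.2559  0.027 ] r 0.0484
(np.float32(320.25), np.float32(315.75), np.float32(42.5)) [ 0.4523 -0.2443  0.027 ] r 0.0461
(np.float32(306.75), np.float32(188.25), np.float32(34.25)) [ 0.4386 -0.1002  0.027 ] r 0.0326
(np.float32(297.75), np.float32(98.25), np.float32(44.15)) [ 0.4313 -0.0181  0.027 ] r 0.0387
(np.float32(315.75), np.float32(248.25), np.float32(40.85)) [ 0.4473 -0.1633  0.027 ] r 0.0413
(np.float32(341.25), np.float32(248.25), np.float32(42.5)) [ 0.473  -0.1632  0.027 ] r 0.0429
(np.float32(317.25), np.float32(363.75), np.float32(15.799999)) [ 0.4492 -0.3097  0.027 ] r 0.0181
(np.float32(302.25), np.float32(162.75), np.float32(30.95)) [ 0.4346 -0.0755  0.027 ] r 0.0288
(np.float32(267.75), np.float32(77.25), np.float32(29.3)) [ 0.4057 -0.0008  0.027 ] r 0.0252
(np.float32(344.25), np.float32(365.25), np.float32(35.75)) [ 0.4802 -0.3117  0.027 ] r 0.041
(np.float32(288.75), np.float32(252.75), np.float32(37.550003)) [ 0.4198 -0.1685  0.027 ] r 0.0382
(np.float32(288.75), np.float32(308.25), np.float32(30.95)) [ 0.4183 -0.2349  0.027 ] r 0.0334
(np.float32(336.75), np.float32(291.75), np.float32(27.650002)) [ 0.4696 -0.2141  0.027 ] r 0.0292
(np.float32(348.75), np.float32(150.75), np.float32(22.25)) [ 0.4775 -0.0642  0.027 ] r 0.0204
(np.float32(291.75), np.float32(347.25), np.float32(17.6)) [ 0.4204 -0.2866  0.027 ] r 0.0198
(np.float32(318.75), np.float32(83.25), np.float32(20.75)) [ 0.4497 -0.0056  0.027 ] r 0.0179
(np.float32(288.75), np.float32(281.25), np.float32(8.9)) [ 0.4191 -0.2016  0.027 ] r 0.0093
```

```bash
python3 -c "
from bench import order
print(order.hand_in())"
```

```text
the job is handed in; nothing more can be done
None
```

I moved all four parts to the empty rack in reverse order and handed the job in at about 25 s; the first three were seen upright near their dots (the small wheel about 3 mm off), but the big wheel's final position was not checked in a picture.

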